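# Hold the engraver's sprung lid just below its balance point

### The arm

A 6-joint arm with a two-finger parallel gripper is mounted at the origin on the work surface. World frame = base frame: x ahead of the robot, y to its left, z up, the work surface at z = 0. Lengths are in m, angles in rad, forces in N, time in s.
With the tool pointing down it reaches from about 0.325 to 0.9 m from the base axis. Payload 3.5 kg.
Tool frame: the origin (TCP) lies midway between the tips of the shut fingers; the grasp point (between the pads) lies 19 mm behind it (ctrl.tcp_to_grasp is the distance from the TCP to the grasp point, in m); z points along the fingers, y is the line along which they close (so a half turn about z gives the same grasp; the last joint's range is limited). The gripper opens to 85 mm and grips with 20 to 120 N. Pads are 22 mm wide; open, the fingers measure 114 mm over their backs; the gripper's body (76 mm by 85 mm) begins 54 mm behind the grasp point. The pads swing forward as they close: fully open they stand 13 mm farther back than shut.
Start: joints at [1.016, 0.276, -0.026, 1.268, 0, 1.467], TCP at [0.273, 0.562, 0.231] pointing down, gripper open.
Joint ranges: [-3.12, 3.12], [-0.85, 1.88], [-1.08, 1.24], [-1.95, 2.15], [-1.57, 1.53], [-3.14, 3.14]. Speed limits (rad/s): [2.57, 2.57, 3.14, 3.14, 3.14, 3.14].

### API

Orientations are given as a unit quaternion [w, x, y, z].
In Python, from rig import state, viewer, ctrl, nets gives the robot as it stands.
- The arm moves only by the tool play_rows, never from a script. Its argument "deltas" is a list of rows, each a list of 6 numbers: the shift along the tool's x, y, z in units of 0.2 m (1.0 is 0.2 m), then the turn, a rotation vector about the tool's x, y, z in units of 180 degrees (1.0 is 180 degrees). A call has exactly 10 rows; each row is the pose to reach, as a shift and turn from the pose commanded when the call began, along the tool's axes at that moment, turning the shorter way round; what a row does not reach only later rows make up. A row lasts 1/8 s, in which the tool goes at most 62.5 mm and 10.7 degrees, less where a joint would pass 70% of its speed; a pose out of reach is approached as far as the arm can. A call with a number of a shift or a turn outside -1 to 1 is refused whole. A call with a gripper value outside its range is refused whole. "gripper" is the opening, from 0 (shut) to 1 (fully open), set as the call begins (left out, the last holds). The fingers move at their own pace and stop on an object; the grip force is fixed at half the most. Time passes only in rows, so rows that repeat a pose let the fingers close, or fill a call up. It gives the time, the measured TCP pose, the force, the opening and the grip force at its end, in the units of the state.
- state(): the state, without advancing time (a new reading comes with each control period).
- viewer.read_camera(name): name is "scene" or "top"; returns the picture (400x640x3 uint8, blue, green, red); there is no depth.
- viewer.get_calibration(name): a dict with "camera_matrix" (3x3 intrinsics, pixels), "k1" (the pictures are not rectified: a ray, as slopes to the right and down, at radius r is drawn at 1 + k1 r^2 times it, then the intrinsics apply), "position" and "attitude" of the camera in the world. Camera axes: x right, y down, z forward; pixel columns grow to the right and rows downward; lengths in m; the calibration is good to about 2 mm. A picture is of the moment at which its call begins. get_calibration takes no time and is no camera call.
- ctrl.job_done(): hands the job in; it is judged then, once.
Trained networks look in the newest picture that a camera, given by its name, has taken for a name from the list of things; names that differ only in an ending like _2 or _b are one class to them, and where a whole thing is asked for, a point or a joint stands for the part that bears it (a point fixed in the world has none). Each returns a list of dicts, best first, with "confidence" (0 to 1); they miss things now and then, are a little off and sometimes report something else, mostly with a low value. They report only what shows in the picture. A call takes as long as a camera call. They do not tell look-alikes from the thing itself.
- nets.regions_of(camera, thing): "region" (400x640 bool, what is visible of it) and "box" ([centre column, centre row, width, height] in pixels, round what is visible of it).
The state is a dict: "t": time; "joint_pos": joint angles; "joint_velocities": joint speeds; "joint_torque": joint torques, N m; "eef_pos": TCP position; "orientation": TCP orientation; "ft_force": force on the tool from outside, world axes, zero at the start; "wrist_torque": the same for the moment, N m; "grip_width": finger opening in m; "grip_force": force on a finger pad.
Only numpy, scipy, OpenCV 4.12 (cv2) and the standard library are available. Lean on these libraries where they do the work, as an engineer would, in place of code of your own. Each camera call takes 0.05 s, during which the arm holds its last target. There are 200 camera calls.

### The job

We are checking the gas strut on the laser engraver's amber lid: first take the white pot with the blue cap off the closed lid and stand it upright on the middle of the cork mat, without dropping it. Then grip the lid's black bar handle, raise the lid to about five degrees past its balance point so that the strut takes it, never letting it fly open or drop, and ease it back to about five degrees below the balance point. Finish while still gripping the handle and holding the lid still there, so that I can mark the strut; leave everything else on the bench where it is.

Things in the scene. Friction and masses are not known exactly. Their poses are not given: they have to be found in the camera images.
- laser: Desktop laser engraver, a white box 280 mm deep, 340 mm wide, standing fixed on the bench with its front (black control panel, red stop button) towards the robot; origin at the middle of its underside, its x axis runs from its front to its back, its y axis to its left side. Closed, its flat amber lid's top is 141 mm above the bench.
- lid (a joint): Angle of the amber lid (aluminium frame, 0.8 kg, 260 mm from hinge to front edge), rad: 0 shut and level, growing as its front edge is raised, stop at 1.25. Below its balance point at 0.60 rad it falls shut (2.5 N at the handle when shut, fading to none at the balance); above it, its gas strut lifts it to the stop; friction does not hold it.
- lid_grip (a point): Middle of the lid's black round bar handle: bar 12 mm thick, 140 mm long, parallel to the laser's y axis, held by an arm at each end 45 mm in front of the lid's front edge, with free space all round (39 mm from bar to the lid's front edge). It is 305 mm from the hinge line, moves with the lid, and is 135 mm above the bench when shut, 307 mm at the balance point.
- lid_hinge (a point): Middle of the lid's hinge line, along the laser's y axis, at the back of the machine, 115 mm behind the laser's origin and 135 mm above the bench; level with the bar handle when the lid is shut.
- pot: Loose white plastic pot with a blue screw cap, round, 57 mm in diameter, 72 mm tall, 0.18 to 0.35 kg, standing on the closed lid; origin at the centre of its underside, z axis up through the cap.
- cork_mat: Square brown cork mat, 130 x 130 mm, 4 mm thick, fixed flat on the bench to the left or the right of the engraver; origin at the centre of its underside.
- charcoal: Bystander: loose dark block 70 x 45 x 28 mm on the white soldering board (130 mm square, 12 mm thick) that lies across the bench from the cork mat; origin at the centre of its underside.
- wax: Bystander: loose yellow block 55 x 35 x 22 mm lying on the bench; origin at the centre of its underside.
- tub: Bystander: loose white tub with a green cap, 76 mm in diameter, 100 mm tall; origin at the centre of its underside.
- loupe: Bystander: loose folding loupe, black ring and steel cover, 60 x 28 x 18 mm, lying on the bench; origin under its black ring.
- pliers: Bystander: loose pliers with red handles, about 140 mm long and 12 mm high, lying on the bench; origin under the joint.
- bottle: Bystander: loose white bottle with a red cap, 48 mm in diameter, 130 mm tall; origin at the centre of its underside.
Things that resemble listed ones, but are neither listed nor needed, are in the scene too. Leave any red look-alike of the pot alone. There is more than one size of the cork_mat; the one meant has the size given above.

How it is judged:
On the way, in this order (a step that is already met when the one before it is completed fails the run):
1. the pot stands upright on the cork mat, released and at rest, with the lid still shut (horizontal distance between pot and cork_mat below 0.04 m and height (world z) of pot below 0.01 m and angle between pot's own z axis and vertical below 0.1 rad and linear speed of pot below 0.02 m/s and contact force between the fingers and pot below 0.05 N and value of joint lid below 0.05 rad), for 0.2 s.
2. the lid, held by the robot, is past its balance point (value of joint lid above 0.64 rad and contact force between the fingers and laser above 1 N), for 0.2 s.
At the end, for the whole second after the job is handed in: The lid stands still between 0.46 and 0.575 rad (1.5 to 8 degrees below its balance point at 0.60), gripped by the fingers with at least 1 N; the pot stands upright and at rest on the cork mat, its centre within 40 mm of the mat's centre (value of joint lid between 0.46 and 0.575 rad and velocity of joint lid between -0.05 and 0.05 rad/s and contact force between the fingers and laser above 1 N and contact force between pot and laser below 0.05 N and linear speed of pot below 0.02 m/s and contact force between the fingers and pot below 0.05 N and horizontal distance between pot and cork_mat below 0.04 m and height (world z) of pot below 0.01 m and angle between pot's own z axis and vertical below 0.1 rad); the arm keeps its last pose, push and grip.
It fails at once if the lid is raised with the pot still on it (value of joint lid above 0.06 rad and contact force between pot and laser above 0.05 N).
It fails at once if the pot is dropped, knocked flying or tipped over ((contact force between the fingers and pot below 0.05 N and linear speed of pot above 0.5 m/s) or angle between pot's own z axis and vertical above 0.7 rad).
It fails at once if the lid flies open (more than 20 degrees past its balance point) (value of joint lid above 0.95 rad).
It fails at once if the lid drops (velocity of joint lid below -1.2 rad/s).
It fails at once if a bystander is moved by more than 20 mm or tipped over (distance of any of charcoal, wax, tub, loupe, pliers, bottle from where it was at the start of the episode above 0.02 m or angle between any of tub, bottle's own z axis and vertical above 0.5 rad).
It also fails if it takes over 59 s, if anything falls off the work surface, if the arm or the gripper's body presses on something with over 40 N, if the wrist force passes 120 N, or if a joint passes its speed limit or range.

## Working session

There is one attempt and no reset: what is moved stays moved. The work goes in short steps, Python scripts to look and compute and a tool call to move; the robot and the scene stay as the last step left them, time stands still between calls to the robot, and variables do not carry over. Pictures are saved under pics/ and viewed, at most 12 in all, crops included, and the job is handed in when it is done.

Besides the shell and the picture viewer there is one more tool, called as name([rows], argument=value, ...), one row to a line, values as JSON. play_rows: Moves the arm, as the interface text tells. Shifts and turns lie within -1 to 1; 1 stands for 0.2 m of shift or 180 degrees of turn. Its arguments: {"type":"object","properties":{"deltas":{"type":"array"},"gripper":{"type":"number"}},"required":["deltas"]}

```bash
ls; mkdir -p pics; cat > h.py <<'E'
import numpy as np, cv2
from scipy.spatial.transform import Rotation as R
from rig import state, viewer, ctrl, nets
def ray(cam,u,v):
    c=viewer.get_calibration(cam);K=np.array(c["camera_matrix"])
    d=np.linalg.inv(K)@[u,v,1.];s=d[:2].copy()
    p=s.copy()
    for _ in range(20): p=s/(1+c["k1"]*(p@p))
    a=np.array(c["attitude"])
    Rm=a if a.shape==(3,3) else R.from_quat(a,scalar_first=True).as_matrix()
    return np.array(c["position"]),Rm@[p[0],p[1],1]
def at(cam,u,v,z):
    o,d=ray(cam,u,v);return o+d*(z-o[2])/d[2]
def tri(a,b):
    (o1,d1),(o2,d2)=ray("scene",*a),ray("top",*b)
    A=np.c_[d1,-d2];t=np.linalg.lstsq(A,o2-o1,rcond=None)[0]
    p,q=o1+t[0]*d1,o2+t[1]*d2
    return (p+q)/2,np.linalg.norm(p-q)
E
cat > l.py <<'E'
from h import *
for c in("scene","top"):
    im=viewer.read_camera(c);cv2.imwrite(f"pics/{c}0.png",im)
    k=viewer.get_calibration(c);print(c,np.round(k["position"],3),k["attitude"],k["k1"],np.round(k["camera_matrix"],1).tolist())
    for n in["pot","cork_mat","lid_grip","lid","laser","charcoal","wax","tub","loupe","pliers","bottle"]:
        for r in nets.regions_of(c,n): print(n,round(r["confidence"],2),np.round(r["box"]).astype(int).tolist())
E
python3 l.py
```

```text
pics
scene [0.874 0.437 1.052] [-0.08804863  0.31079059  0.91351998 -0.24726078] 0.02444141706568896 [[383.0, 0.0, 321.6], [0.0, 383.0, 206.0], [0.0, 0.0, 1.0]]
pot 0.74 [246, 169, 17, 18]
pot 0.69 [350, 170, 18, 27]
pot 0.61 [272, 180, 23, 30]
cork_mat 0.9 [268, 141, 48, 37]
cork_mat 0.88 [330, 125, 33, 26]
lid_grip 0.69 [297, 213, 146, 129]
lid 0.89 [300, 211, 143, 129]
laser 0.66 [292, 224, 155, 161]
charcoal 0.67 [431, 304, 26, 32]
wax 0.64 [407, 250, 25, 20]
tub 0.93 [390, 351, 35, 36]
loupe 0.57 [329, 157, 9, 16]
pliers 0.56 [231, 161, 36, 19]
bottle 0.62 [207, 169, 23, 33]
top [0.359 0.007 1.055] [ 0.05086134 -0.69555785  0.71375463 -0.06455019] -0.018475218302990138 [[385.3, 0.0, 325.1], [0.0, 385.3, 196.0], [0.0, 0.0, 1.0]]
pot 0.97 [368, 147, 28, 32]
pot 0.65 [353, 259, 22, 23]
pot 0.63 [420, 160, 25, 23]
cork_mat 0.68 [428, 291, 34, 41]
cork_mat 0.61 [458, 214, 48, 48]
cork_mat 0.31 [388, 257, 23, 20]
lid_grip 0.97 [328, 166, 147, 125]
lid 0.91 [329, 166, 144, 133]
laser 0.78 [326, 162, 148, 137]
charcoal 0.62 [174, 227, 21, 29]
charcoal 0.19 [235, 250, 12, 21]
wax 0.81 [236, 252, 14, 21]
wax 0.49 [368, 147, 25, 34]
wax 0.39 [329, 164, 141, 125]
tub 0.65 [169, 161, 42, 33]
tub 0.52 [444, 121, 26, 28]
tub 0.26 [457, 159, 17, 54]
loupe 0.53 [387, 258, 22, 17]
pliers 0.64 [456, 158, 16, 52]
bottle 0.88 [445, 120, 27, 29]
```

View pics/scene0.png

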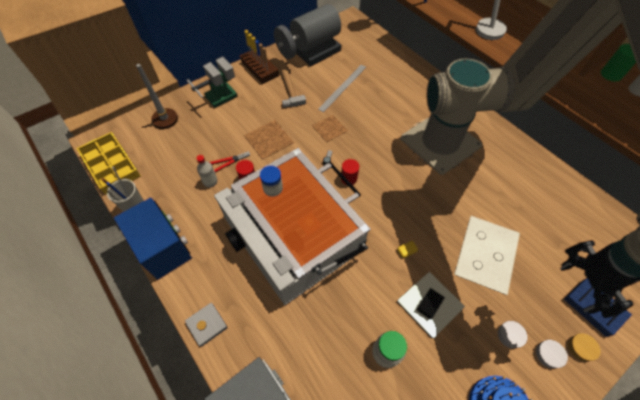

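View pics/top0.png

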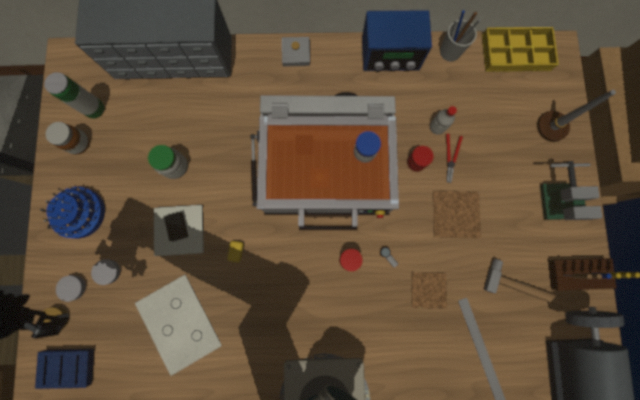

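The scene and top pictures show three pot-like things: a blue-capped one on the lid (top 368,147), and red ones at (420,158) and (351,260). The blue-capped one is the pot. There are two cork mats, at (457,214), about 48 px, and (429,290), about 34 px. 130 mm should show as about 47 px, so (457,214) is the one meant. I'll confirm both in a crop.

```bash
cat > m.py <<'E'
from h import *
T=cv2.imread("pics/top0.png");S=cv2.imread("pics/scene0.png")
a=cv2.resize(T[90:310,250:490],None,fx=2.5,fy=2.5,interpolation=cv2.INTER_CUBIC)
cv2.imwrite("pics/crop1.png",a)
# blue cap centroid
def cen(im,box,lo,hi):
    x0,x1,y0,y1=box;h=cv2.inRange(cv2.cvtColor(im[y0:y1,x0:x1],cv2.COLOR_BGR2HSV),lo,hi)
    n,l,s,c=cv2.connectedComponentsWithStats(h);i=1+np.argmax(s[1:,4]);return c[i]+[x0,y0],s[i]
ct,st=cen(T,(345,395,120,175),(105,120,60),(130,255,255));cs,ss=cen(S,(250,295,155,205),(105,120,60),(130,255,255))
print("cap",ct,st,cs,ss,tri(cs,ct))
print("pot xy if captop .211",at("top",*ct,.211),at("scene",*cs,.211))
for c,n in(("top",(457,214)),("top",(429,290)),("scene",(268,141)),("scene",(330,125))):
    r=[r for r in nets.regions_of(c,"cork_mat") if np.hypot(*(np.array(r["box"][:2])-n))<12]
    if r:
        (q,)=cv2.findContours(r[0]["region"].astype(np.uint8),0,1)[0][:1];b=cv2.boxPoints(cv2.minAreaRect(q))
        P=np.array([at(c,*p,.004) for p in b]);print(c,n,P.mean(0).round(3),np.linalg.norm(P-np.roll(P,1,0),axis=1).round(3)); 
E
python3 m.py
```

```text
cap [367.68509615 143.62980769] [ 12  12  23  24 416] [269.96232877 174.93150685] [ 10  11  20  18 292] (array([ 0.61681751, -0.11191179,  0.20795088]), np.float64(0.0004463580015419223))
pot xy if captop .211 [ 0.61604443 -0.11165669  0.211     ] [ 0.61762849 -0.10972198  0.211     ]
top (457, 214) [ 0.473 -0.375  0.004] [0.128 0.133 0.128 0.13 ]
top (429, 290) [ 0.27  -0.286  0.004] [0.094 0.095 0.094 0.094]
scene (268, 141) [ 0.469 -0.383  0.004] [0.133 0.144 0.139 0.137]
scene (330, 125) [ 0.268 -0.29   0.004] [0.092 0.109 0.095 0.105]
```

View pics/crop1.png

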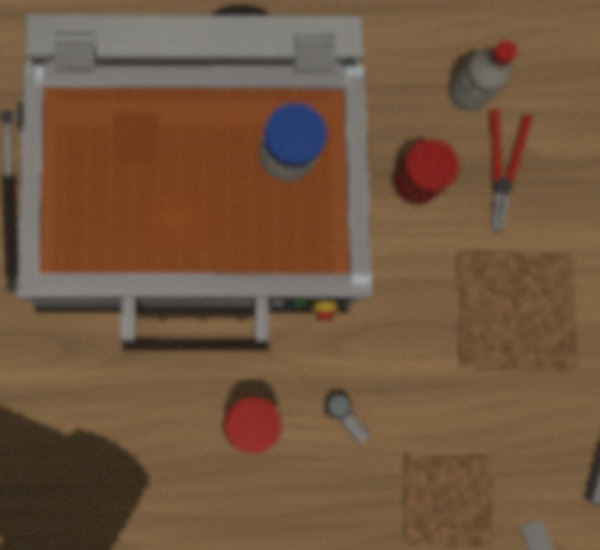

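Crop: the blue-capped pot is at crop (295,135) on the lid, and the larger cork mat at crop (517,310) measures 130 mm, so both are confirmed. The bar handle runs from crop (123,345) to (269,345).

```bash
cat > b.py <<'E'
from h import *
s=state();print(s["t"],np.round(s["eef_pos"],4),np.round(s["orientation"],4),s["grip_width"],ctrl.tcp_to_grasp)
print(R.from_quat(s["orientation"],scalar_first=True).as_matrix().round(3))
T=cv2.imread("pics/top0.png");g=cv2.cvtColor(T,cv2.COLOR_BGR2GRAY).astype(float)
pts=[]
for u in range(305,353,4):
    c=g[219:236,u];w=np.clip(np.median(c)-c,0,None);w[w<w.max()*.4]=0;pts.append((u,219+(w*np.arange(17)).sum()/w.sum()))
pts=np.array(pts);print(pts.round(1).tolist())
P=np.array([at("top",*p,.137) for p in pts]);k=np.polyfit(P[:,1],P[:,0],1);print("slope",k,"yaw deg",np.degrees(np.arctan(-k[0])))
v=int(round(pts[:,1].mean()));row=g[v,285:372];print(row.astype(int).tolist())
for u in((299.2,),(357.6,)):print(at("top",u[0],v,.137))
S=cv2.imread("pics/scene0.png")
cv2.imwrite("pics/crop2.png",cv2.resize(S[130:230,290:390],None,fx=5,fy=5,interpolation=cv2.INTER_CUBIC))
for p in((420,157),(351,260)):print("red",at("top",*p,.07))
E
python3 b.py
```

```text
1.4 [0.2729 0.5623 0.2313] [-0.      0.224   0.9746 -0.    ] 0.08540691666574854 0.0187
[[-0.9    0.437 -0.   ]
 [ 0.437  0.9   -0.   ]
 [ 0.    -0.    -1.   ]]
[[305.0, 227.1], [309.0, 227.0], [313.0, 227.1], [317.0, 227.1], [321.0, 227.1], [325.0, 227.1], [329.0, 227.1], [333.0, 227.1], [337.0, 227.1], [341.0, 227.1], [345.0, 227.1], [349.0, 227.1]]
slope [0.02712752 0.43501103] yaw deg -1.5539111935745833
[94, 93, 92, 93, 94, 96, 95, 96, 96, 96, 94, 96, 93, 83, 64, 50, 48, 47, 43, 38, 34, 35, 35, 34, 34, 36, 36, 37, 37, 36, 35, 37, 35, 37, 36, 33, 34, 35, 35, 33, 36, 38, 32, 35, 35, 32, 34, 34, 34, 36, 29, 36, 35, 34, 33, 33, 35, 30, 32, 30, 32, 35, 34, 31, 33, 32, 37, 43, 47, 52, 51, 58, 71, 85, 94, 96, 98, 98, 98, 99, 98, 99, 98, 99, 98, 99, 99]
[0.43654662 0.05063966 0.137     ]
[ 0.43295163 -0.08855478  0.137     ]
red [ 0.61940184 -0.2687564   0.07      ]
red [ 0.35546147 -0.07543279  0.07      ]
```

View pics/crop2.png

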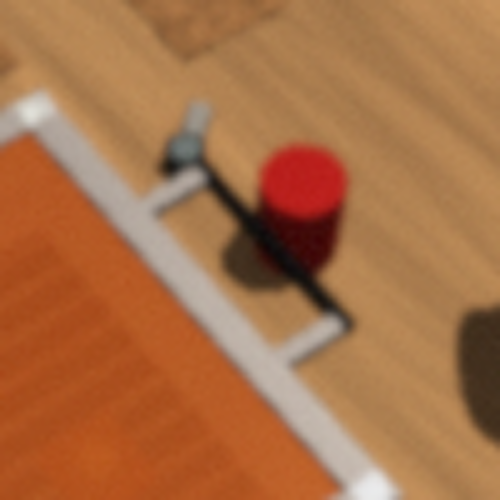

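Crop 2 shows the bar free all round, from about (331,164) to (360,194) in the scene picture. The red pot stands in front of it and is lower. I'll keep one tool yaw throughout, with the fingers closing across the bar, which is a turn of +65.7° about tool z.

play_rows([
  [-0.1,-0.1,-0.1,0,0,0.04],
  [-0.2,-0.2,-0.2,0,0,0.08],
  [-0.3,-0.3,-0.25,0,0,0.12],
  [-0.4,-0.4,-0.25,0,0,0.16],
  [-0.55,-0.55,-0.25,0,0,0.21],
  [-0.7,-0.7,-0.25,0,0,0.26],
  [-0.8,-0.8,-0.25,0,0,0.3],
  [-0.9,-0.9,-0.25,0,0,0.33],
  [-1,-1,-0.25,0,0,0.365],
  [-1,-1,-0.25,0,0,0.365],
], gripper=1)

```text
t: 2.65
eef_pos: [0.3658, 0.2939, 0.2815]
orientation: [0.0, 0.718, 0.696, 0.0]
ft_force: [0.3, 0.0, 0.2]
grip_width: 0.0851
grip_force: 0.0
```

play_rows([
  [-0.12,0.08,0,0,0,0],
  [-0.24,0.16,0,0,0,0],
  [-0.36,0.24,0,0,0,0],
  [-0.48,0.32,0,0,0,0],
  [-0.6,0.4,0,0,0,0],
  [-0.72,0.48,0,0,0,0],
  [-0.84,0.56,0,0,0,0],
  [-1,0.63,0,0,0,0],
  [-1,0.63,0,0,0,0],
  [-1,0.63,0,0,0,0],
])

```text
t: 3.9
eef_pos: [0.4858, 0.0924, 0.2813]
orientation: [-0.0, 0.716, 0.698, 0.0]
ft_force: [0.2, 0.2, -0.7]
grip_width: 0.0851
grip_force: 0.0
```

play_rows([
  [-0.12,0.08,0,0,0,0],
  [-0.24,0.16,0,0,0,0],
  [-0.36,0.24,0,0,0,0],
  [-0.48,0.32,0,0,0,0],
  [-0.6,0.4,0,0,0,0],
  [-0.72,0.48,0,0,0,0],
  [-0.84,0.56,0,0,0,0],
  [-1,0.63,0,0,0,0],
  [-1,0.63,0,0,0,0],
  [-1,0.63,0,0,0,0],
])

```text
t: 5.15
eef_pos: [0.6061, -0.1111, 0.2811]
orientation: [-0.001, 0.717, 0.697, -0.0]
ft_force: [0.1, -0.1, -0.2]
grip_width: 0.0854
grip_force: 0.0
```

```bash
cat > s.py <<'E'
from h import *
import sys
s=state();q=R.from_quat(s["orientation"],scalar_first=True)
print("t",s["t"],"tcp",np.round(s["eef_pos"],4),"w",round(s["grip_width"],4),"gf",round(s["grip_force"],1),"ft",np.round(s["ft_force"],1),"j",np.round(s["joint_pos"],2))
print(q.as_matrix().round(3).tolist())
if len(sys.argv)>3:
    d=q.inv().apply(np.array(sys.argv[1:4],float)-s["eef_pos"]);print("units",np.round(d/.2,3))
E
python3 s.py .6165 -.111 .167; python3 -c "
from h import *
print(tri((345.5,179.2),(328.4,227.1)))"
```

```text
t 5.15 tcp [ 0.6061 -0.1111  0.2811] w 0.0854 gf 0.0 ft [ 0.1 -0.1 -0.2] j [-0.29  0.24  0.03  1.36  0.    1.31]
[[0.027, 1.0, -0.001], [1.0, -0.027, 0.001], [0.001, -0.001, -1.0]]
units [0.002 0.052 0.571]
(array([ 0.43225048, -0.01607825,  0.13664667]), np.float64(0.007210633913272232))
```

play_rows([
  [0,0.05,0.05,0,0,0],
  [0,0.05,0.12,0,0,0],
  [0,0.05,0.2,0,0,0],
  [0,0.05,0.28,0,0,0],
  [0,0.05,0.36,0,0,0],
  [0,0.05,0.44,0,0,0],
  [0,0.05,0.5,0,0,0],
  [0,0.05,0.55,0,0,0],
  [0,0.05,0.57,0,0,0],
  [0,0.05,0.57,0,0,0],
])

```text
t: 6.4
eef_pos: [0.6164, -0.1121, 0.1673]
orientation: [0.0, 0.717, 0.697, -0.0]
ft_force: [0.1, 0.9, 0.2]
grip_width: 0.0853
grip_force: 0.0
```

```bash
python3 s.py .6165 -.111 .167; python3 -c "
from h import *
a=viewer.read_camera('scene')[120:240,210:330];b=viewer.read_camera('top')[90:210,310:430]
cv2.imwrite('pics/g1.png',cv2.resize(np.hstack([a,b]),None,fx=3.3,fy=3.3,interpolation=2))"
```

```text
t 6.4 tcp [ 0.6164 -0.1121  0.1673] w 0.0853 gf 0.0 ft [0.1 0.9 0.2] j [-0.28  0.32 -0.11  1.14 -0.    1.32]
[[0.028, 1.0, -0.0], [1.0, -0.028, -0.0], [-0.0, -0.0, -1.0]]
units [0.005 0.001 0.001]
```

View pics/g1.png

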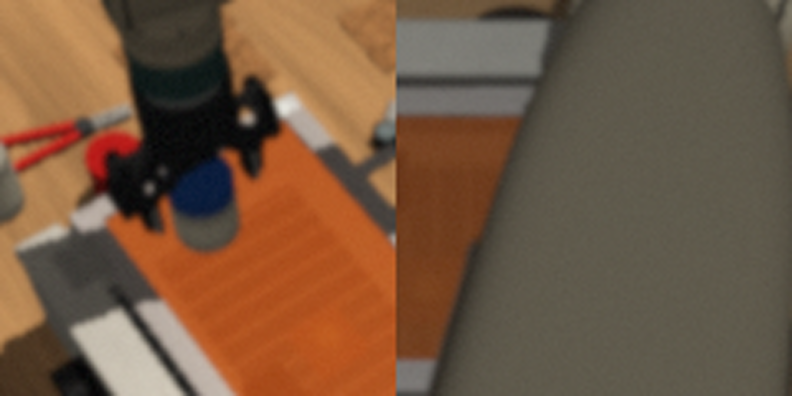

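The picture shows the fingers straddling the pot (cap at crop (203,188)). I'll close them.

play_rows([
  [0,0,0,0,0,0],
  [0,0,0,0,0,0],
  [0,0,0,0,0,0],
  [0,0,0,0,0,0],
  [0,0,0,0,0,0],
  [0,0,0,0,0,0],
  [0,0,0,0,0,0],
  [0,0,0,0,0,0],
  [0,0,0,0,0,0],
  [0,0,0,0,0,0],
], gripper=0)

```text
t: 7.75
eef_pos: [0.6168, -0.1122, 0.1681]
orientation: [0.001, 0.717, 0.697, 0.0]
ft_force: [-0.0, -0.1, 5.6]
grip_width: 0.0556
grip_force: 63.0
```

play_rows([
  [0,0,-0.03,0,0,0],
  [0,0,-0.08,0,0,0],
  [0,0,-0.14,0,0,0],
  [0,0,-0.2,0,0,0],
  [0,0,-0.26,0,0,0],
  [0,0,-0.32,0,0,0],
  [0,0,-0.37,0,0,0],
  [0,0,-0.42,0,0,0],
  [0,0,-0.45,0,0,0],
  [0,0,-0.45,0,0,0],
])

```text
t: 9.0
eef_pos: [0.6166, -0.1122, 0.2579]
orientation: [0.0, 0.717, 0.697, 0.0]
ft_force: [0.5, 0.5, -1.4]
grip_width: 0.0556
grip_force: 63.7
```

```bash
python3 s.py .473 -.376 .258
```

```text
t 9.0 tcp [ 0.6166 -0.1122  0.2579] w 0.0556 gf 63.7 ft [ 0.5  0.5 -1.4] j [-0.28  0.27  0.02  1.32 -0.    1.32]
[[0.028, 1.0, 0.001], [1.0, -0.028, -0.0], [-0.0, 0.001, -1.0]]
units [-1.339e+00 -6.810e-01 -1.000e-03]
```

play_rows([
  [-0.05,-0.02,0,0,0,0],
  [-0.13,-0.06,0,0,0,0],
  [-0.22,-0.11,0,0,0,0],
  [-0.31,-0.16,0,0,0,0],
  [-0.4,-0.2,0,0,0,0],
  [-0.5,-0.25,0,0,0,0],
  [-0.6,-0.3,0,0,0,0],
  [-0.7,-0.35,0,0,0,0],
  [-0.8,-0.4,0,0,0,0],
  [-0.9,-0.45,0,0,0,0],
])

```text
t: 10.25
eef_pos: [0.5205, -0.2909, 0.2573]
orientation: [0.0, 0.717, 0.697, -0.0]
ft_force: [0.2, 0.3, -1.4]
grip_width: 0.0557
grip_force: 63.7
```

play_rows([
  [-0.1,-0.05,0,0,0,0],
  [-0.2,-0.1,0.02,0,0,0],
  [-0.29,-0.15,0.06,0,0,0],
  [-0.36,-0.19,0.12,0,0,0],
  [-0.41,-0.22,0.2,0,0,0],
  [-0.44,-0.235,0.3,0,0,0],
  [-0.44,-0.235,0.4,0,0,0],
  [-0.44,-0.235,0.5,0,0,0],
  [-0.44,-0.235,0.57,0,0,0],
  [-0.44,-0.235,0.6,0,0,0],
])

```text
t: 11.5
eef_pos: [0.4713, -0.3755, 0.1357]
orientation: [-0.001, 0.717, 0.697, 0.0]
ft_force: [0.1, 0.2, -2.2]
grip_width: 0.0555
grip_force: 63.8
```

```bash
python3 s.py .472 -.377 .033
```

```text
t 11.5 tcp [ 0.4713 -0.3755  0.1357] w 0.0555 gf 63.8 ft [ 0.1  0.2 -2.2] j [-0.78  0.3  -0.2   1.07  0.    0.82]
[[0.027, 1.0, -0.002], [1.0, -0.027, 0.002], [0.002, -0.002, -1.0]]
units [-0.008  0.005  0.514]
```

play_rows([
  [0,0,0.06,0,0,0],
  [0,0,0.14,0,0,0],
  [0,0,0.22,0,0,0],
  [0,0,0.3,0,0,0],
  [0,0,0.36,0,0,0],
  [0,0,0.42,0,0,0],
  [0,0,0.46,0,0,0],
  [0,0,0.49,0,0,0],
  [0,0,0.51,0,0,0],
  [0,0,0.51,0,0,0],
])

```text
t: 12.75
eef_pos: [0.4719, -0.3761, 0.0352]
orientation: [-0.0, 0.717, 0.697, -0.0]
ft_force: [0.0, -0.4, -1.8]
grip_width: 0.0556
grip_force: 63.8
```

```bash
python3 s.py .472 -.377 .031;python3 -c "
from h import *
a=viewer.read_camera('scene')[90:190,210:330];b=viewer.read_camera('top')[150:250,400:520]
cv2.imwrite('pics/g2.png',cv2.resize(np.hstack([a,b]),None,fx=3.3,fy=3.3,interpolation=2))"
```

```text
t 12.75 tcp [ 0.4719 -0.3761  0.0352] w 0.0556 gf 63.8 ft [ 0.  -0.4 -1.8] j [-0.78  0.41 -0.3   0.87 -0.    0.82]
[[0.028, 1.0, -0.0], [1.0, -0.028, 0.0], [0.0, -0.0, -1.0]]
units [-0.004  0.001  0.021]
```

View pics/g2.png

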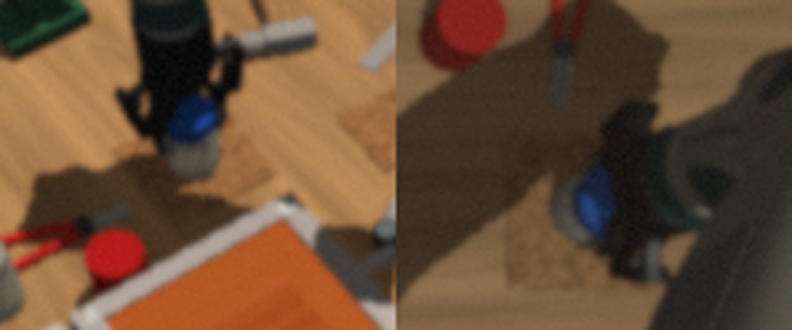

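The picture shows the pot upright in the gripper just over the mat, at crop (195,140) in the scene view. I'll lower it the last few millimetres.

play_rows([
  [0,0,0.005,0,0,0],
  [0,0,0.01,0,0,0],
  [0,0,0.015,0,0,0],
  [0,0,0.02,0,0,0],
  [0,0,0.02,0,0,0],
  [0,0,0.02,0,0,0],
  [0,0,0.02,0,0,0],
  [0,0,0.02,0,0,0],
  [0,0,0.02,0,0,0],
  [0,0,0.02,0,0,0],
])

```text
t: 14.1
eef_pos: [0.4719, -0.3762, 0.0313]
orientation: [-0.0, 0.717, 0.697, -0.0]
ft_force: [0.4, 1.2, -1.1]
grip_width: 0.0562
grip_force: 63.9
```

play_rows([
  [0,0,0.003,0,0,0],
  [0,0,0.006,0,0,0],
  [0,0,0.008,0,0,0],
  [0,0,0.008,0,0,0],
  [0,0,0.008,0,0,0],
  [0,0,0.008,0,0,0],
  [0,0,0.008,0,0,0],
  [0,0,0.008,0,0,0],
  [0,0,0.008,0,0,0],
  [0,0,0.008,0,0,0],
])

```text
t: 15.35
eef_pos: [0.4721, -0.3763, 0.0311]
orientation: [0.0, 0.717, 0.697, -0.0]
ft_force: [-1.1, 2.5, 7.1]
grip_width: 0.0557
grip_force: 64.2
```

Contact: the force along z is now +7 N. I'll release.

play_rows([
  [0,0,0,0,0,0],
  [0,0,0,0,0,0],
  [0,0,0,0,0,0],
  [0,0,0,0,0,0],
  [0,0,0,0,0,0],
  [0,0,0,0,0,0],
  [0,0,0,0,0,0],
  [0,0,0,0,0,0],
  [0,0,0,0,0,0],
  [0,0,0,0,0,0],
], gripper=1)

```text
t: 16.6
eef_pos: [0.472, -0.3762, 0.0297]
orientation: [0.0, 0.717, 0.697, 0.0]
ft_force: [0.0, -0.8, -1.4]
grip_width: 0.0856
grip_force: 0.0
```

play_rows([
  [0,0,-0.05,0,0,0],
  [0,0,-0.12,0,0,0],
  [0,0,-0.2,0,0,0],
  [0,0,-0.3,0,0,0],
  [0,0,-0.42,0,0,0],
  [0,0,-0.54,0,0,0],
  [0,0,-0.66,0,0,0],
  [0,0,-0.78,0,0,0],
  [0,0,-0.9,0,0,0],
  [0,0,-1,0,0,0],
])

```text
t: 17.85
eef_pos: [0.4723, -0.3765, 0.2324]
orientation: [0.001, 0.717, 0.697, 0.0]
ft_force: [-0.8, 0.6, 0.4]
grip_width: 0.0856
grip_force: 0.0
```

```bash
python3 s.py .4345 -.019 .23
```

```text
t 17.85 tcp [ 0.4723 -0.3765  0.2324] w 0.0856 gf 0.0 ft [-0.8  0.6  0.4] j [-0.78  0.24 -0.08  1.26  0.    0.82]
[[0.028, 1.0, 0.002], [1.0, -0.028, -0.002], [-0.002, 0.002, -1.0]]
units [ 1.781 -0.238  0.009]
```

play_rows([
  [0.08,-0.01,0,0,0,0],
  [0.18,-0.02,0,0,0,0],
  [0.28,-0.04,0,0,0,0],
  [0.38,-0.05,0,0,0,0],
  [0.48,-0.06,0,0,0,0],
  [0.58,-0.08,0,0,0,0],
  [0.68,-0.09,0,0,0,0],
  [0.78,-0.1,0,0,0,0],
  [0.88,-0.11,0,0,0,0],
  [0.95,-0.12,0,0,0,0],
], gripper=0.47)

```text
t: 19.1
eef_pos: [0.4531, -0.1842, 0.2297]
orientation: [0.0, 0.717, 0.697, 0.0]
ft_force: [0.4, 0.5, -0.2]
grip_width: 0.0407
grip_force: 0.0
```

play_rows([
  [0.1,-0.01,0,0,0,0],
  [0.2,-0.02,0,0,0,0],
  [0.3,-0.04,0,0,0,0],
  [0.4,-0.05,0,0,0,0],
  [0.5,-0.06,0,0,0,0],
  [0.6,-0.08,0,0,0,0],
  [0.7,-0.1,0,0,0,0],
  [0.8,-0.12,0,0,0,0],
  [0.83,-0.12,0,0,0,0],
  [0.83,-0.12,0,0,0,0],
])

```text
t: 20.35
eef_pos: [0.4339, -0.0187, 0.2298]
orientation: [0.0, 0.716, 0.698, -0.0]
ft_force: [-0.1, 0.1, -0.1]
grip_width: 0.0402
grip_force: 0.0
```

```bash
python3 s.py .434 -.019 .116;python3 -c "
from h import *
a=viewer.read_camera('scene')[90:210,210:390]
cv2.imwrite('pics/g3.png',cv2.resize(a,None,fx=4,fy=4,interpolation=2))
b=viewer.read_camera('top')
for c in('scene','top'):
  for n in('pot',):
    for r in nets.regions_of(c,n):print(c,n,round(r['confidence'],2),np.round(r['box'],1))"
```

```text
t 20.35 tcp [ 0.4339 -0.0187  0.2298] w 0.0402 gf 0.0 ft [-0.1  0.1 -0.1] j [-0.19 -0.07 -0.41  1.22 -0.    1.41]
[[0.027, 1.0, 0.0], [1.0, -0.027, -0.0], [-0.0, 0.0, -1.0]]
units [-0.001  0.     0.569]
scene pot 0.69 [246.6 168.6  19.1  20.2]
scene pot 0.62 [269.4 132.3  22.6  27.8]
scene pot 0.62 [351.8 171.6  16.7  26.9]
top pot 0.85 [464.4 212.6  32.3  24.1]
top pot 0.56 [420.8 159.8  25.6  25. ]
```

View pics/g3.png

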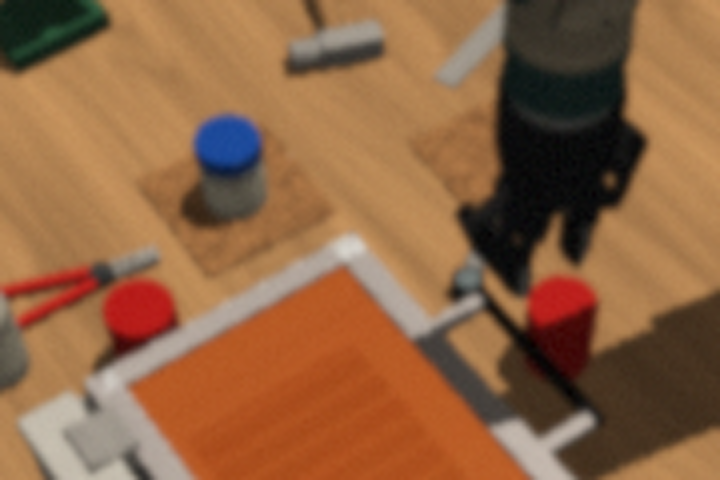

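The pot stands upright on the mat at crop (228,175), and the gripper hangs above the bar. I'll descend.

play_rows([
  [0,0,0.06,0,0,0],
  [0,0,0.14,0,0,0],
  [0,0,0.22,0,0,0],
  [0,0,0.3,0,0,0],
  [0,0,0.37,0,0,0],
  [0,0,0.43,0,0,0],
  [0,0,0.49,0,0,0],
  [0,0,0.54,0,0,0],
  [0,0,0.57,0,0,0],
  [0,0,0.57,0,0,0],
])

```text
t: 21.8
eef_pos: [0.4335, -0.0189, 0.1153]
orientation: [-0.0, 0.717, 0.697, -0.0]
ft_force: [0.8, 0.1, 0.8]
grip_width: 0.0402
grip_force: 0.0
```

```bash
python3 s.py .434 -.019 .116;python3 -c "
from h import *
a=viewer.read_camera('scene')[120:240,280:420]
cv2.imwrite('pics/g4.png',cv2.resize(a,None,fx=4,fy=4,interpolation=2))"
```

```text
t 21.8 tcp [ 0.4335 -0.0189  0.1153] w 0.0402 gf 0.0 ft [0.8 0.1 0.8] j [-0.19  0.04 -0.57  0.96 -0.    1.41]
[[0.028, 1.0, -0.001], [1.0, -0.028, 0.0], [0.0, -0.001, -1.0]]
units [-0.     0.002 -0.003]
```

View pics/g4.png

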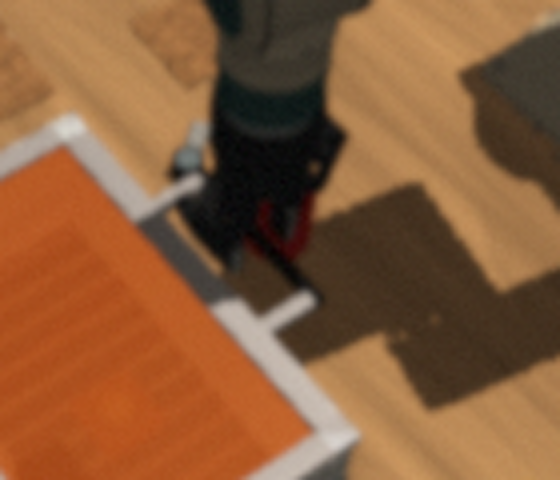

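The bar passes between the fingers at about crop (265,255). I'll close on it.

play_rows([
  [0,0,0,0,0,0],
  [0,0,0,0,0,0],
  [0,0,0,0,0,0],
  [0,0,0,0,0,0],
  [0,0,0,0,0,0],
  [0,0,0,0,0,0],
  [0,0,0,0,0,0],
  [0,0,0,0,0,0],
  [0,0,0,0,0,0],
  [0,0,0,0,0,0],
], gripper=0)

```text
t: 23.1
eef_pos: [0.4334, -0.019, 0.1163]
orientation: [-0.0, 0.717, 0.697, -0.0]
ft_force: [-3.0, 0.0, 5.2]
grip_width: 0.0101
grip_force: 58.6
```

```bash
python3 s.py .434 -.019 .116;python3 -c "
import numpy as np
for a in np.arange(0,.72,.05):print(round(a,2),'x',round(.305*(1-np.cos(a))/.2,3),'z',round(.305*np.sin(a)/.2,3))"
```

```text
t 23.1 tcp [ 0.4334 -0.019   0.1163] w 0.0101 gf 58.6 ft [-3.   0.   5.2] j [-0.19  0.03 -0.57  0.96 -0.    1.41]
[[0.028, 1.0, -0.001], [1.0, -0.028, -0.0], [-0.0, -0.001, -1.0]]
units [0.    0.003 0.001]
0.0 x 0.0 z 0.0
0.05 x 0.002 z 0.076
0.1 x 0.008 z 0.152
0.15 x 0.017 z 0.228
0.2 x 0.03 z 0.303
0.25 x 0.047 z 0.377
0.3 x 0.068 z 0.451
0.35 x 0.092 z 0.523
0.4 x 0.12 z 0.594
0.45 x 0.152 z 0.663
0.5 x 0.187 z 0.731
0.55 x 0.225 z 0.797
0.6 x 0.266 z 0.861
0.65 x 0.311 z 0.923
0.7 x 0.359 z 0.982
```

play_rows([
  [0,0,-0.02,0,0,0],
  [0,0.001,-0.05,0,0,0],
  [0,0.003,-0.09,0,0,0],
  [0,0.006,-0.13,0,0,0],
  [0,0.01,-0.17,0,0,0],
  [0,0.015,-0.21,0,0,0],
  [0,0.02,-0.25,0,0,0],
  [0,0.027,-0.285,0,0,0],
  [0,0.03,-0.303,0,0,0],
  [0,0.03,-0.303,0,0,0],
])

```text
t: 24.35
eef_pos: [0.4392, -0.0192, 0.1767]
orientation: [-0.0, 0.717, 0.697, -0.001]
ft_force: [-4.6, -1.3, -0.9]
grip_width: 0.01
grip_force: 58.6
```

```bash
python3 s.py
```

```text
t 24.35 tcp [ 0.4392 -0.0192  0.1767] w 0.01 gf 58.6 ft [-4.6 -1.3 -0.9] j [-0.19 -0.02 -0.48  1.11 -0.    1.41]
[[0.028, 1.0, -0.001], [1.0, -0.028, -0.0], [-0.0, -0.001, -1.0]]
```

play_rows([
  [0,0.008,-0.037,0,0,0],
  [0,0.017,-0.074,0,0,0],
  [0,0.027,-0.111,0,0,0],
  [0,0.038,-0.148,0,0,0],
  [0,0.05,-0.184,0,0,0],
  [0,0.062,-0.22,0,0,0],
  [0,0.076,-0.256,0,0,0],
  [0,0.09,-0.291,0,0,0],
  [0,0.106,-0.325,0,0,0],
  [0,0.122,-0.36,0,0,0],
])

```text
t: 25.6
eef_pos: [0.4627, -0.0198, 0.2492]
orientation: [-0.001, 0.717, 0.697, -0.001]
ft_force: [-7.9, -1.9, 0.5]
grip_width: 0.0098
grip_force: 58.4
```

play_rows([
  [0,0.017,-0.034,0,0,0],
  [0,0.035,-0.068,0,0,0],
  [0,0.054,-0.101,0,0,0],
  [0,0.073,-0.134,0,0,0],
  [0,0.093,-0.166,0,0,0],
  [0,0.114,-0.198,0,0,0],
  [0,0.125,-0.213,0,0,0],
  [0,0.13,-0.22,0,0,0],
  [0,0.13,-0.22,0,0,0],
  [0,0.13,-0.22,0,0,0],
])

```text
t: 26.85
eef_pos: [0.4886, -0.0204, 0.2947]
orientation: [-0.001, 0.717, 0.697, -0.001]
ft_force: [-11.4, -1.1, 7.9]
grip_width: 0.0095
grip_force: 58.7
```

```bash
python3 s.py; python3 -c "
from h import *
b=viewer.read_camera('scene')
cv2.imwrite('pics/g5.png',cv2.resize(b[90:290,200:420],None,fx=3,fy=3,interpolation=2))"
```

```text
t 26.85 tcp [ 0.4886 -0.0204  0.2947] w 0.0095 gf 58.7 ft [-11.4  -1.1   7.9] j [-0.17  0.01 -0.21  1.36 -0.    1.42]
[[0.028, 1.0, -0.002], [1.0, -0.028, -0.0], [-0.0, -0.002, -1.0]]
```

View pics/g5.png

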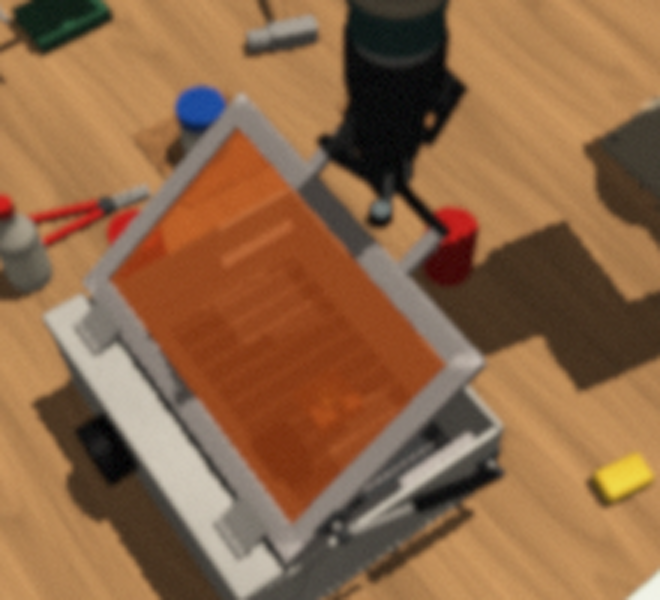

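The picture shows the lid raised at about 0.62 rad, with the bar held at crop (395,195) and the pot still standing. The force is a 14 N push towards the hinge, so I'll ease x a little. On to about 0.69 rad.

play_rows([
  [0,0.008,-0.014,0,0,0],
  [0,0.018,-0.028,0,0,0],
  [0,0.027,-0.043,0,0,0],
  [0,0.037,-0.058,0,0,0],
  [0,0.046,-0.073,0,0,0],
  [0,0.056,-0.088,0,0,0],
  [0,0.058,-0.092,0,0,0],
  [0,0.058,-0.092,0,0,0],
  [0,0.058,-0.092,0,0,0],
  [0,0.058,-0.092,0,0,0],
])

```text
t: 28.15
eef_pos: [0.5024, -0.0208, 0.3133]
orientation: [0.001, 0.717, 0.697, 0.001]
ft_force: [-5.0, -1.9, 3.8]
grip_width: 0.0099
grip_force: 58.6
```

```bash
python3 s.py; cat > ang.py <<'E'
# lid angle from top+scene: triangulate front-right white lid corner
from h import *
for c in("scene","top"):
    im=viewer.read_camera(c);cv2.imwrite(f"pics/a_{c}.png",im)
    for r in nets.regions_of(c,"lid")[:1]: print(c,round(r["confidence"],2),np.round(r["box"],1),cv2.boxPoints(cv2.minAreaRect(np.argwhere(r["region"])[:,::-1].astype(np.float32))).round(0).tolist())
S,T=[cv2.imread(f"pics/a_{c}.png") for c in("scene","top")]
cv2.imwrite("pics/ang.png",np.hstack([cv2.resize(S[100:260,210:370],None,fx=2.5,fy=2.5,interpolation=2),cv2.resize(T[90:250,250:410],None,fx=2.5,fy=2.5,interpolation=2)]))
E
python3 ang.py
```

```text
t 28.15 tcp [ 0.5024 -0.0208  0.3133] w 0.0099 gf 58.6 ft [-5.  -1.9  3.8] j [-0.17  0.02 -0.15  1.39  0.    1.43]
[[0.028, 1.0, 0.003], [1.0, -0.028, -0.0], [0.0, 0.003, -1.0]]
scene 0.75 [294.8 195.9 132.9 159.6] [[198.0, 210.0], [284.0, 107.0], [378.0, 185.0], [293.0, 288.0]]
top 0.56 [329.9 137.6 169.9  77. ] [[245.0, 172.0], [245.0, 102.0], [414.0, 102.0], [414.0, 172.0]]
```

View pics/ang.png

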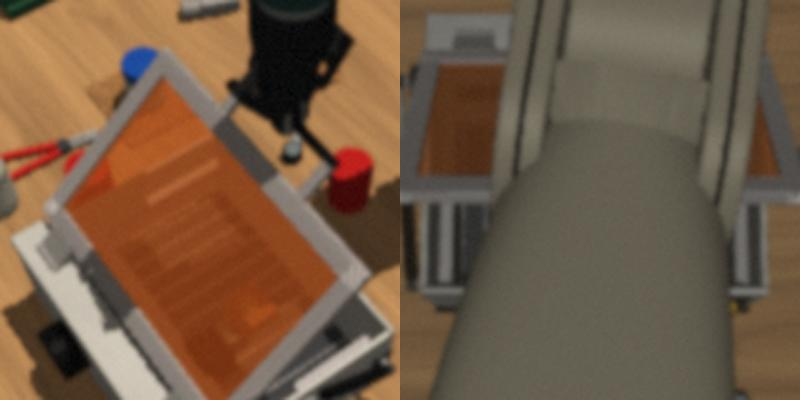

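The picture shows the lid's front corners at scene (356,208) and (276,122), and at top (251,169) and (410,169). I'll check the angle from these.

```bash
python3 -c "
from h import *
for a,b in(((356,208),(250.8,169.2)),((276,122),(410,169.2))):
    p,e=tri(a,b);print(p.round(3),e.round(3),'angle',np.arcsin((p[2]-.140)/.26).round(3))"
```

```text
[0.54  0.14  0.297] 0.004 angle 0.647
[ 0.536 -0.185  0.295] 0.003 angle 0.639
```

The cameras give about 0.64 to 0.69 rad and the arm's kinematics about 0.69. I'll go a little higher, to about 0.72 rad, to be surely past 0.64, hold it, then ease back.

play_rows([
  [0,0.005,-0.006,0,0,0],
  [0,0.011,-0.013,0,0,0],
  [0,0.017,-0.02,0,0,0],
  [0,0.023,-0.027,0,0,0],
  [0,0.03,-0.034,0,0,0],
  [0,0.035,-0.04,0,0,0],
  [0,0.035,-0.04,0,0,0],
  [0,0.035,-0.04,0,0,0],
  [0,0.035,-0.04,0,0,0],
  [0,0.035,-0.04,0,0,0],
])

```text
t: 29.6
eef_pos: [0.509, -0.021, 0.3211]
orientation: [0.001, 0.717, 0.697, 0.001]
ft_force: [-6.3, -1.3, 3.7]
grip_width: 0.0096
grip_force: 58.5
```

```bash
python3 s.py; python3 -c "
import numpy as np
s=[.06+.0,0]
c=(.282+.058+.035,.883+.092+.040);print(c, np.arcsin(c[1]*.2/.305),np.arccos(1-c[0]*.2/.305))
for a in np.arange(.74,.5,-.02):print(round(a,2),round(.305*(1-np.cos(a))/.2-c[0],3),round(.305*np.sin(a)/.2-c[1],3))"
```

```text
t 29.6 tcp [ 0.509  -0.021   0.3211] w 0.0096 gf 58.5 ft [-6.3 -1.3  3.7] j [-0.17  0.03 -0.12  1.41  0.    1.43]
[[0.028, 1.0, 0.002], [1.0, -0.028, -0.0], [-0.0, 0.002, -1.0]]
(0.375, 1.015) 0.7282623418517943 0.7165161480510102
0.74 0.024 0.013
0.72 0.003 -0.009
0.7 -0.016 -0.033
0.68 -0.036 -0.056
0.66 -0.055 -0.08
0.64 -0.073 -0.104
0.62 -0.091 -0.129
0.6 -0.109 -0.154
0.58 -0.126 -0.179
0.56 -0.142 -0.205
0.54 -0.158 -0.231
0.52 -0.173 -0.257
```

play_rows([
  [0,-0.01,0.012,0,0,0],
  [0,-0.028,0.036,0,0,0],
  [0,-0.046,0.062,0,0,0],
  [0,-0.064,0.088,0,0,0],
  [0,-0.082,0.115,0,0,0],
  [0,-0.1,0.142,0,0,0],
  [0,-0.118,0.167,0,0,0],
  [0,-0.134,0.192,0,0,0],
  [0,-0.15,0.217,0,0,0],
  [0,-0.16,0.235,0,0,0],
])

```text
t: 30.85
eef_pos: [0.4756, -0.0201, 0.2741]
orientation: [-0.0, 0.717, 0.697, -0.0]
ft_force: [-11.0, -1.2, 7.9]
grip_width: 0.0094
grip_force: 59.8
```

play_rows([
  [0,-0.004,0.006,0,0,0],
  [0,-0.007,0.012,0,0,0],
  [0,-0.009,0.015,0,0,0],
  [0,-0.009,0.015,0,0,0],
  [0,-0.009,0.015,0,0,0],
  [0,-0.009,0.015,0,0,0],
  [0,-0.009,0.015,0,0,0],
  [0,-0.009,0.015,0,0,0],
  [0,-0.009,0.015,0,0,0],
  [0,-0.009,0.015,0,0,0],
])

```text
t: 32.1
eef_pos: [0.4738, -0.02, 0.2711]
orientation: [-0.0, 0.717, 0.697, -0.0]
ft_force: [-12.0, -1.5, 6.4]
grip_width: 0.0098
grip_force: 59.7
```

```bash
python3 s.py; python3 ang.py; python3 -c "
from h import *
for r in nets.regions_of('top','pot')[:3]+nets.regions_of('scene','pot')[:4]:print(round(r['confidence'],2),np.round(r['box']))"
```

```text
t 32.1 tcp [ 0.4738 -0.02    0.2711] w 0.0098 gf 59.7 ft [-12.   -1.5   6.4] j [-0.18 -0.01 -0.27  1.31 -0.    1.42]
[[0.028, 1.0, -0.001], [1.0, -0.028, -0.0], [-0.0, -0.001, -1.0]]
scene 0.95 [297.9 200.  139.8 154.2] [[205.0, 202.0], [296.0, 110.0], [383.0, 198.0], [292.0, 288.0]]
top 0.62 [332.8 145.4 163.   85.6] [[247.0, 102.0], [410.0, 101.0], [411.0, 186.0], [248.0, 187.0]]
0.59 [421. 160.  25.  23.]
0.7 [352. 171.  16.  24.]
0.6 [269. 128.  24.  22.]
```

View pics/ang.png

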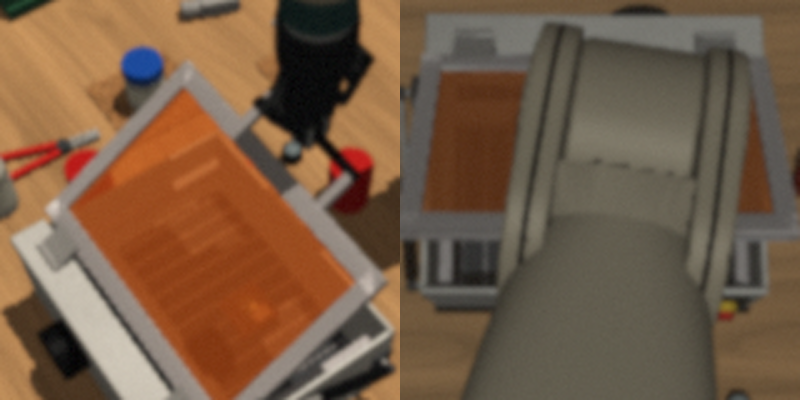

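```bash
python3 -c "
from h import *
for a,b in(((364,213.2),(251.2,184)),((285.2,126),(408.8,184))):
    p,e=tri(a,b);print(p.round(3),e.round(3),'angle',np.arcsin((p[2]-.140)/.26).round(3))"
```

```text
[0.518 0.146 0.257] 0.006 angle 0.468
[ 0.51  -0.187  0.262] 0.001 angle 0.488
```

```bash
python3 -c "
from h import *
for a,b in(((365,226),(257.2,208.8)),((296,151.6),(398,207.6))):
    p,e=tri(a,b);print(p.round(3),e.round(3))"
```

```text
[0.485 0.144 0.147] 0.012
[ 0.479 -0.191  0.123] 0.0
```

The closed-lid check shows these camera heights read about 5 mm low, so the camera angle becomes about 0.50 rad against 0.53 from kinematics. Both are well inside the 0.46–0.575 band, the lid is still, and the pot stands on the mat. I'll hand in.

```bash
python3 -c "
from rig import ctrl
print(ctrl.job_done())"
```

```text
the job is handed in; nothing more can be done
None
```

I handed the job in at about 32 s: the pot stands upright on the middle of the 130 mm cork mat, and the gripper is holding the lid still at about 0.50–0.53 rad (about 4–6° below balance), after raising it to about 0.72 rad (about 7° past balance, a little over the 5° asked); no result was reported back.

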